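# Unclip the mill's case and stand the mill in the caddy, heavy end down

### The job

Put the electric pepper mill away: squeeze the two side tabs of its case's cover together to unclip it, lift the cover off and set it right way up, flat on the worktop and clear of the case. Then put the mill into the empty bay of the wooden caddy, leaning or standing with its heavy motor end down on the bay's floor; both ends look the same, so only lifting it by the middle tells which one is heavy. Do not toss or drop the mill, and leave the spice jar, the salt shaker and the timer where they are.

Things in the scene. Friction and masses are not known exactly. Their poses are not given: they have to be found in the camera images.
- base_mid (a point): Middle of the top of the base's deck, 14 mm above the worktop; x along the base, z up. The base is fixed: a white foot plate 214 x 60 x 4 mm under a deck 192 x 43 mm. The mill lies along x in two low cradles, 45 to 72 mm either side of the middle; between them fingers may go down beside the mill to 16 mm above the worktop.
- cover_mid (a point): Centre of the white cover, half-way up: a box open below, 200 (x) x 50 (y) x 53 mm (z), clipped over the mill and hiding it, its top 57 mm above the worktop. It must rise 60 mm to clear the mill. Standing on the worktop this point is 26.5 mm high. 0.13 to 0.2 kg. The worktop is free from 0.36 to 0.58 m ahead of the robot within 55 mm of its centre line.
- tab_1_pad (a point): Middle of the outer, ribbed face of one squeeze tab, a grey paddle 30 mm wide half-way along the +y long side of the cover. This point is 44 mm above the worktop while clipped; the paddle's top edge is 6 mm above it and its foot 17 mm below; the two faces stand about 65 mm apart here, 69 mm over the top edges.
- tab_2_pad (a point): The same on the other tab, on the -y long side of the cover.
- tab_1 (a joint): Turn of the first tab about its pivot on the cover (rad): 0 sprung out, 0.28 squeezed fully against the cover. A hook below the pivot catches under the deck of the base; it is clear of it above about 0.2. A tab resists with about 4 N at first and 9 N fully in; both must be held in while the cover is lifted.
- tab_2 (a joint): The same for the second tab.
- mill: Centre of the mill, on its axis half-way along: a square steel barrel 32 mm across the flats, 170 mm long, the same black cap at either end; x runs along it. In the case it is 33 mm above the worktop. Weighs 0.24 to 0.4 kg. Out of sight inside, the motor sits toward one cap (its joint, motor, not reported: + toward cap_b, - toward cap_a), so the balance point lies 26 to 39 mm from the middle toward that end.
- cap_a (a point): Centre of one end face of the mill; it may or may not be the heavy end.
- cap_b (a point): Centre of the other end face of the mill, 170 mm away; +x of the mill points from cap_a to cap_b.
- bay (a point): Centre of the floor of the caddy's empty bay, 6 mm above the worktop. The caddy is a fixed wooden box of two bays, 96 (x) x 186 (y) x 56 mm high over all; the empty bay is 80 mm (x) by 82 mm (y) inside with 8 mm walls, its rim 50 mm above its floor; x away from the robot, the full bay on the +y side beyond a 6 mm divider.
- spice_jar: Glass spice jar with a green lid, 46 mm in diameter and 106 mm high, standing in the full bay of the caddy; origin at the centre of its foot. Leave alone.
- salt: Salt shaker, 44 mm in diameter and 90 mm high, beside the spice jar in the full bay; origin at the centre of its foot. Leave alone.
- timer: Grey and white kitchen timer, 62 mm across and 57 mm high, on the worktop behind the work; origin at the centre of its foot. Leave alone.

How it is judged (in metres and radians):
On the way, in this order (a step that is already met when the one before it is completed fails the run):
1. both tabs are squeezed in with the cover still on the base (value of joint each of tab_1, tab_2 above 0.15 rad and distance between cover_mid and base_mid below 0.03 m), for 0.1 s.
2. the cover stands on the worktop clear of the base, both tabs sprung out (height (world z) of cover_mid below 0.033 m and angle between cover_mid's own z axis and vertical below 0.15 rad and horizontal distance between cover_mid and base_mid above 0.08 m and value of joint each of tab_1, tab_2 below 0.1 rad), for 0.2 s.
At the end, for the whole second after the job is handed in: The cover stands flat and right way up on the worktop, its centre over 80 mm from the middle of the base; the mill is at rest in the empty bay with its heavy end on the bay's floor (within 50 mm of the bay's centre, under 40 mm high), leaning no more than 68 degrees from upright (height (world z) of cover_mid below 0.033 m and angle between cover_mid's own z axis and vertical below 0.15 rad and horizontal distance between cover_mid and base_mid above 0.08 m and ((value of joint motor above 0 rad and horizontal distance between cap_b and bay below 0.05 m and height (world z) of cap_b below 0.04 m and angle between mill's own x axis and vertical above 1.95 rad) or (value of joint motor below 0 rad and horizontal distance between cap_a and bay below 0.05 m and height (world z) of cap_a below 0.04 m and angle between mill's own x axis and vertical below 1.19 rad)) and linear speed of mill below 0.02 m/s); the robot touches nothing.
It fails at once if the spice jar, the salt shaker or the timer is shifted by more than 30 mm or tipped (distance of any of spice_jar, salt, timer from where it was at the start of the episode above 0.03 m or angle between any of spice_jar, salt, timer's own z axis and vertical above 0.5 rad).
It fails at once if the mill is tossed or dropped (faster than 1.3 m/s) (linear speed of mill above 1.3 m/s).
It also fails if it takes over 67 s, if anything falls off the work surface, if the arm or the gripper's body presses on something with over 40 N, if the wrist force passes 120 N, or if a joint passes its speed limit or range.

### The arm

A 7-joint arm with a two-finger parallel gripper is mounted at the origin on a cart in front of the work surface, level with it; the furniture and walls round the work are solid. World frame = base frame: x ahead of the robot, y to its left, z up, the work surface at z = 0. Lengths are in mm, angles in degrees, forces in N, time in s.
With the tool pointing down it reaches from about 400 to 750 mm from the base axis. Payload 19.5 kg.
Tool frame: the origin (TCP) lies between the finger pads; the fingertips stand 8 mm ahead of it and the grasp point (between the pads) lies 11 mm behind it; z points along the fingers, y is the line along which they close (so a half turn about z gives the same grasp; the last joint's range is limited). The gripper opens to 85 mm and grips with 20 to 120 N. Pads are 22 mm wide; open, the fingers measure 114 mm over their backs; the gripper's body (76 mm by 85 mm) begins 54 mm behind the grasp point. The pads swing forward as they close: fully open they stand 13 mm farther back than shut.
Start: joints at [-69.253, 40.479, -1.581, 85.061, 1.261, 54.483, -4.326], TCP at [225.912, 528.734, 239.268] pointing down, gripper open.
Joint ranges: [-155.06, 155.06], [-18.47, 123.98], [-90, 86.84], [0, 140.48], [-83.41, 263.41], [0, 116], [-161.91, 161.91]. Speed limits (degrees/s): [108.29, 108.29, 147.25, 147.25, 172.46, 172.46, 172.46].

### API

Orientations are given as [roll, pitch, yaw] about the fixed x, y, z axes, in that order (R = Rz(yaw) Ry(pitch) Rx(roll)).
In Python, from rig import monitor, imaging, workorder gives the robot as it stands.
- The arm moves only by the tool play_rows, never from a script. Its argument "series" is a list of rows, each a list of 3 entries, a list of its own where there are three numbers: the closure, from 0 (fully open) to 1 (shut), then the shift along the world's x, y, z in units of 50 mm (1.0 is 50 mm), then the turn about the world's z in units of 6 degrees (1.0 is 6 degrees). A call has exactly 5 rows; each row is the pose to reach, as a shift and turn from the pose commanded when the call began; what a row does not reach only later rows make up. A row lasts 1/10 s, in which the tool goes at most 50 mm and 8.59 degrees, less where a joint would pass 70% of its speed; a pose out of reach is approached as far as the arm can. A call with a gripper value outside its range is refused whole. The fingers move at their own pace and stop on an object; the grip force is fixed at half the most. Time passes only in rows, so rows that repeat a pose let the fingers close, or fill a call up. It gives the time, the measured TCP pose, the force, the opening and the grip force at its end, in the units of the state.
- monitor.read_state(): the state, without advancing time (a new reading comes with each control period).
- imaging.grab_frame(name): name is "scene" or "side" or "wrist"; returns a dict with "img" (480x640x3 uint8, red, green, blue), "fovy" (degrees; the focal length in pixels is half the picture's height over the tangent of half this angle, whatever the lens; pixels are square), "cx", "cy" (the principal point, pixels), "R" (3x3) and "t" (3): a world point X has camera coordinates R X + t. Camera axes: x right, y down, z forward; pixel columns grow to the right and rows downward; lengths in mm; the calibration is good to about 2 mm. A picture is of the moment at which its call begins. There is no depth.
- workorder.sign_off(): hands the job in; it is judged then, once.
The state is a dict: "clock": time; "joint_pos": joint angles; "dq": joint speeds; "effort": joint torques, N m; "tcp_pos": TCP position; "orientation": TCP orientation; "force": force on the tool from outside, world axes, zero at the start; "wrist_torque": the same for the moment, N m; "grip_width": finger opening in mm; "grasp_force": force on a finger pad.
Only numpy, scipy, OpenCV 4.12 (cv2) and the standard library are available. Lean on these libraries where they do the work, as an engineer would, in place of code of your own. Each camera call takes 0.05 s, during which the arm holds its last target. There are 200 camera calls.

## Working session

There is one attempt and no reset: what is moved stays moved. The work goes in short steps, Python scripts to look and compute and a tool call to move; the robot and the scene stay as the last step left them, time stands still between calls to the robot, and variables do not carry over. Pictures are saved under pics/ and viewed, at most 10 in all, crops included, and the job is handed in when it is done.

Besides the shell and the picture viewer there is one more tool, called after ">>>" by a JSON object that holds its "api" and its "payload". play_rows: Moves the arm, as the interface text tells. Its arguments: {"type":"object","properties":{"series":{"type":"array"}},"required":["series"]}

```bash
mkdir -p pics; cat > h.py <<'E'
from rig import monitor, imaging, workorder
import numpy as np, cv2
def grab(n,save=None):
    f=imaging.grab_frame(n)
    f['f']=240/np.tan(np.radians(f['fovy'])/2)
    f['R']=np.array(f['R']);f['t']=np.array(f['t'])
    if save: cv2.imwrite('pics/'+save,f['img'][:,:,::-1])
    return f
def ray(f,u,v,z):
    d=f['R'].T@np.array([(u-f['cx'])/f['f'],(v-f['cy'])/f['f'],1]); c=-f['R'].T@f['t']
    return c+d*(z-c[2])/d[2]
def proj(f,X):
    p=f['R']@np.array(X)+f['t']; return p[:2]/p[2]*f['f']+[f['cx'],f['cy']]
E
python3 - <<'E'
from h import *
a=grab('scene','a.png');b=grab('side','b.png')
import pickle;pickle.dump((a,b),open('ab.pkl','wb'))
for f in(a,b): print(-f['R'].T@f['t'],f['R'][2],f['fovy'])
s=monitor.read_state();print(s)
E
```

```text
[ 85.45850275 802.91298927 562.58180742] [ 0.39614302 -0.76691119 -0.50489398] 51.398032069209606
[ -97.06370154 -132.74740826  818.10285726] [ 0.61628226  0.13742187 -0.77544271] 50.53496521551398
{'clock': 0.1, 'joint_pos': array([-69.25349164,  40.50777331,  -1.5833419 ,  85.08130142,
         1.26170414,  54.48234763,  -4.32465155]), 'dq': array([-0.05974144, -0.04704816,  0.03337277, -0.04780733, -0.04015748,
        0.03129856,  0.04838978]), 'effort': array([ 2.66984200e-03, -8.84271812e+01,  1.23679027e+00, -2.36451316e+01,
        1.69752119e-02,  5.11412523e-03, -2.37217751e-05]), 'tcp_pos': array([225.83179441, 528.55195584, 238.90169933]), 'orientation': array([-1.79945976e+02,  1.92075860e-03,  1.56866853e+02]), 'force': array([-0.05614731,  1.40454477, -0.88717868]), 'wrist_torque': array([ 0.01503214, -0.03967185,  0.0369196 ]), 'grasp_force': 0.0, 'grip_width': 85.20189207958094}
```

View pics/a.png

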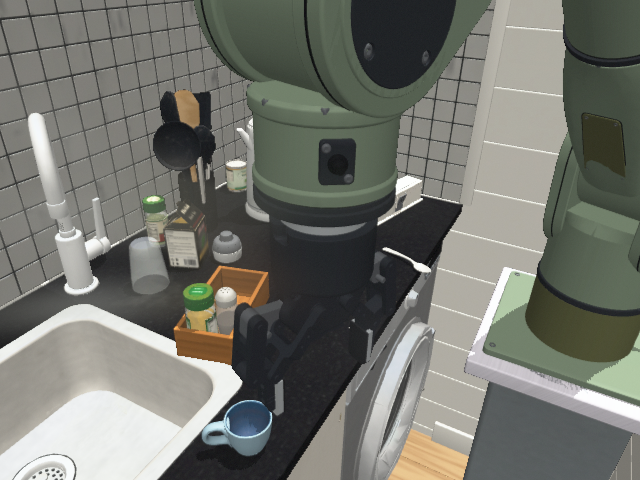

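View pics/b.png

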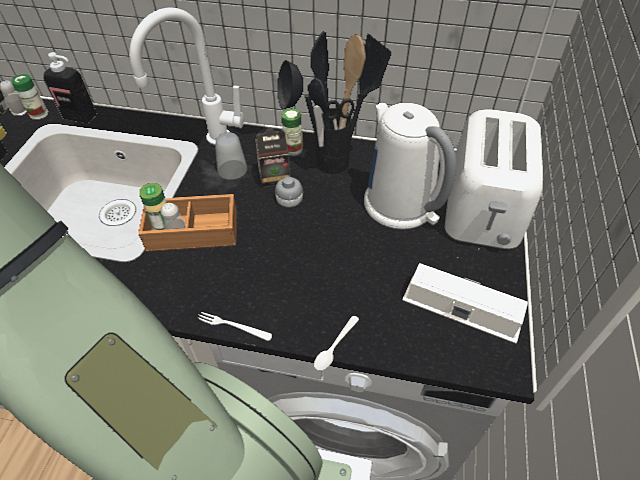

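Side view: the cover is around (465,302), the near tab about (461,311), the caddy's empty bay about (212,215) and the timer (289,191). The arm blocks most of the scene view. I'll zoom in on the cover and the bay.

```bash
python3 - <<'E'
import pickle
from h import *
a,b=pickle.load(open('ab.pkl','rb'))
i=b['img'][:,:,::-1]
c1=cv2.resize(i[255:345,395:535],None,fx=5,fy=5,interpolation=cv2.INTER_CUBIC)
cv2.imwrite('pics/c.png',c1)
for n,u,v,z in [('base far-left rim',235,196,56),('rim near right',236,237,56),('near left rim',141,229,56),('divider near',190,234,56),('timer',289,200,0),('cov TL',421,266,57),('cov TR',526,300,57)]: print(n,ray(b,u,v,z).round(0))
E
```

```text
base far-left rim [600. 197.  56.]
rim near right [494. 161.  56.]
near left rim [476. 353.  56.]
divider near [483. 252.  56.]
timer [664.  99.   0.]
cov TL [ 494. -199.   57.]
cov TR [ 456. -385.   57.]
```

View pics/c.png

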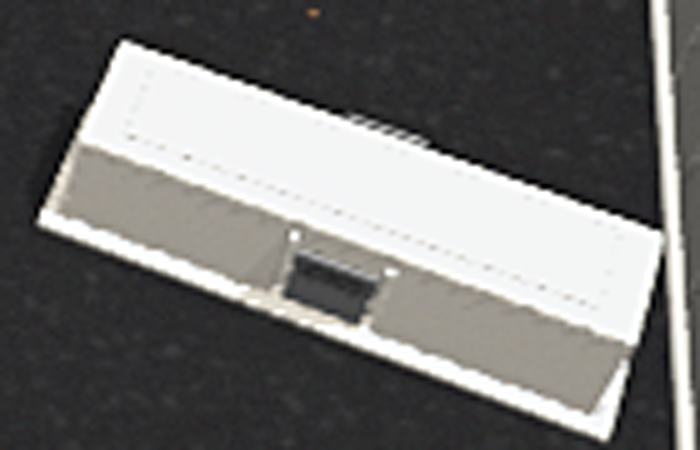

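```bash
python3 - <<'E'
import pickle
from h import *
a,b=pickle.load(open('ab.pkl','rb'))
P=[ray(b,395+u/5,255+v/5,57) for u,v in [(122,40),(660,233),(630,345),(80,143)]]
P=np.array(P);print(P.round(1),P.mean(0).round(1))
for k in range(4): d=P[(k+1)%4]-P[k];print(np.linalg.norm(d).round(1),np.degrees(np.arctan2(d[1],d[0])).round(1))
i=b['img'][:,:,::-1]
c=cv2.resize(i[170:265,125:250],None,fx=6,fy=6,interpolation=cv2.INTER_CUBIC)
cv2.imwrite('pics/d.png',c)
E
```

```text
[[ 500.4 -195.1   57. ]
 [ 452.8 -387.    57. ]
 [ 404.4 -374.9   57. ]
 [ 450.5 -184.    57. ]] [ 452.  -285.3   57. ]
197.8 -103.9
49.9 166.0
196.4 76.4
51.1 -12.5
```

View pics/d.png

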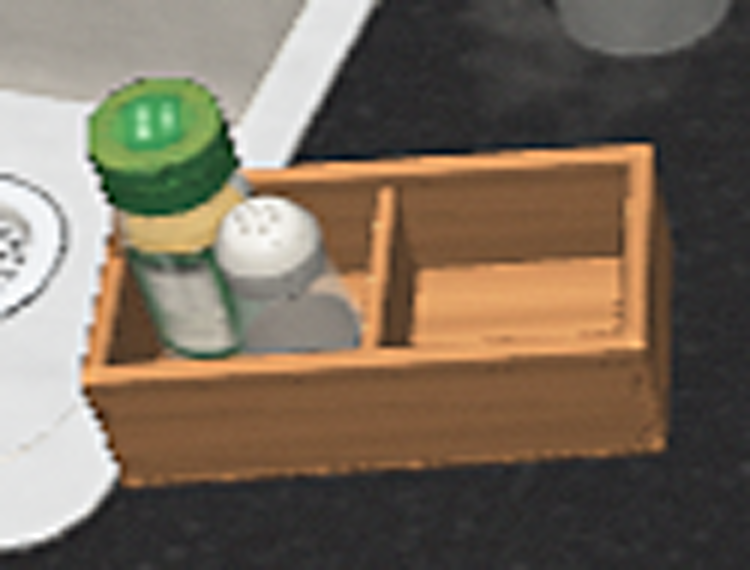

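```bash
python3 - <<'E'
import pickle
from h import *
a,b=pickle.load(open('ab.pkl','rb'))
Q=[ray(b,125+u/6,170+v/6,56) for u,v in [(653,147),(643,347),(85,383)]]
print(np.round(Q,1))
d=Q[2]-Q[1]; print(np.linalg.norm(d),np.degrees(np.arctan2(d[1],d[0]))-90,np.linalg.norm(Q[0]-Q[1]))
for n,u,v in [('kettle',370,205),('kettle r',432,220),('toaster',450,225),('glass',232,177),('spoon l',320,360),('spoon r',356,320),('forkR',270,338),('fork L',200,315)]: print(n,ray(b,u,v,0).round(0))
E
```

```text
[[604.2 201.   56. ]
 [514.7 175.8  56. ]
 [463.2 351.   56. ]]
182.68934946390158 16.37562711213978 92.98352087166913
kettle [684. -80.   0.]
kettle r [ 667. -217.    0.]
toaster [ 660. -255.    0.]
glass [710. 247.   0.]
spoon l [297. -47.   0.]
spoon r [390. -96.   0.]
forkR [321.  50.   0.]
fork L [342. 191.   0.]
```

>>> {"api": "play_rows", "payload": {"series": [[0,[0.8,-0.6,0],-1],[0,[1.6,-1.2,0],-2],[0,[2.3,-1.9,0],-3.2],[0,[2.9,-2.6,0],-4.4],[0,[3.4,-3.4,0],-5.6]]}}

```text
clock: 0.6
tcp_pos: [397.2, 357.2, 239.0]
orientation: [-180.0, 0.0, 123.0]
force: [0.6, 0.5, -0.3]
grip_width: 85.7
grasp_force: 0.0
```

>>> {"api": "play_rows", "payload": {"series": [[0,[0.4,-0.9,0],-1],[0,[0.8,-1.8,0],-2],[0,[1.1,-2.7,0],-3],[0,[1.4,-3.6,0],-4],[0,[1.5,-4.6,0],-5]]}}

```text
clock: 1.1
tcp_pos: [471.6, 127.3, 239.0]
orientation: [180.0, 0.0, 93.0]
force: [0.6, -0.7, 0.1]
grip_width: 85.3
grasp_force: 0.0
```

>>> {"api": "play_rows", "payload": {"series": [[0,[0,-1,0],-0.5],[0,[0,-2,0],-1],[0,[0,-3,0],-1.5],[0,[0,-4,-0.2],-2],[0,[-0.2,-5,-0.4],-2.5]]}}

```text
clock: 1.6
tcp_pos: [461.6, -120.2, 219.5]
orientation: [180.0, 0.0, 78.2]
force: [0.0, -0.4, 0.9]
grip_width: 85.3
grasp_force: 0.0
```

>>> {"api": "play_rows", "payload": {"series": [[0,[0,-1,0],0],[0,[0,-2,0],-0.2],[0,[-0.1,-3,0],-0.3],[0,[-0.1,-3.3,-0.3],-0.3],[0,[-0.1,-3.3,-0.6],-0.3]]}}

```text
clock: 2.1
tcp_pos: [455.6, -286.0, 189.2]
orientation: [180.0, 0.1, 76.2]
force: [-0.3, 1.0, -0.7]
grip_width: 85.2
grasp_force: 0.0
```

```bash
python3 - <<'E'
from h import *
f=grab('wrist','w.png'); print(-f['R'].T@f['t'],f['R'][2],f['fovy'])
s=monitor.read_state();print(s['tcp_pos'],s['orientation'],s['joint_pos'])
g=cv2.inRange(f['img'],(150,150,150),(255,255,255))
cs,_=cv2.findContours(g,0,2)
for c in cs:
    if cv2.contourArea(c)>1500: print(cv2.contourArea(c),cv2.minAreaRect(c))
for h,dx,dy in [(57,100,25),(57,-100,25),(57,-100,-25),(57,100,-25)]:
    a=np.radians(76.3); print(proj(f,[452+dx*np.cos(a)-dy*np.sin(a),-285.3+dx*np.sin(a)+dy*np.cos(a),h]).round())
import pickle; pickle.dump(f,open('w.pkl','wb'))
E
```

```text
[ 473.9824547  -217.01957298  322.52544589] [-0.06580417 -0.2730467  -0.95974752] 67.98300402990385
[ 455.25721953 -283.93233572  186.97325772] [-1.79829509e+02 -3.43538264e-02  7.63474648e+01] [ 22.49489021  41.89916027  11.36255173  97.2302554  -11.27657745
  42.16334419  25.77964657]
16749.5 ((300.2100830078125, 223.47000122070312), (258.0939636230469, 216.94033813476562), 81.8698959350586)
1865.5 ((523.7672119140625, 44.956878662109375), (109.2469482421875, 34.27098083496094), 66.80140686035156)
[274.  97.]
[282. 350.]
[341. 350.]
[346.  97.]
```

View pics/w.png

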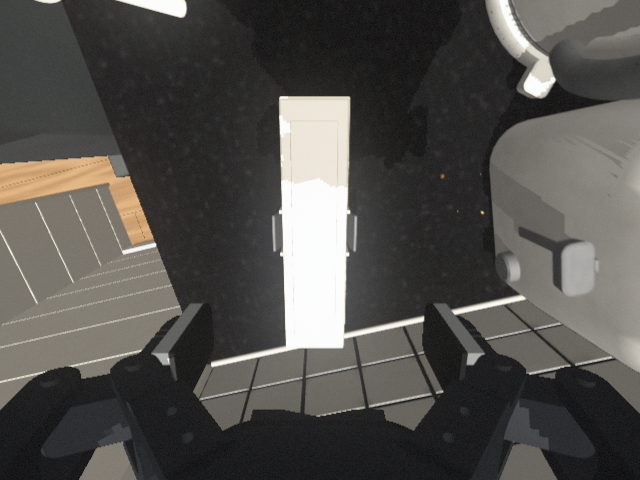

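The wrist view shows the cover's top corners at (279,97), (350,97), (344,348) and (286,348). The tabs are at (277,233) and (352,233), and the fingers have free space on either side.

```bash
python3 - <<'E'
import pickle
from h import *
f=pickle.load(open('w.pkl','rb'))
P=np.array([ray(f,u,v,57) for u,v in [(279,97),(350,97),(344,348),(286,348)]])
print(P.round(1),P.mean(0).round(1))
d=(P[0]+P[1]-P[2]-P[3])/2;print(np.linalg.norm(d),np.degrees(np.arctan2(d[1],d[0])))
T=[ray(f,u,233,50) for u in (274,356)];print(np.round(T,1),np.mean(T,0))
print(proj(f,[455.3,-283.9,187-8]))
E
```

```text
[[ 454.9 -183.    57. ]
 [ 502.7 -194.7   57. ]
 [ 455.7 -387.4   57. ]
 [ 407.8 -375.7   57. ]] [ 455.3 -285.2   57. ]
198.32414162550742 76.27054562043081
[[ 423.9 -277.6   50. ]
 [ 486.9 -293.    50. ]] [ 455.40786352 -285.26092528   50.        ]
[312.18301942 303.51905157]
```

>>> {"api": "play_rows", "payload": {"series": [[0,[-0.02,0.02,-0.8],0],[0,[-0.02,0.02,-1.6],0],[0,[-0.02,0.02,-2.3],0],[0,[-0.02,0.02,-2.8],0],[0,[-0.02,0.02,-3.06],0]]}}

```text
clock: 2.65
tcp_pos: [455.0, -281.5, 35.2]
orientation: [-179.9, -0.0, 76.5]
force: [-0.4, 0.3, 0.5]
grip_width: 85.4
grasp_force: 0.0
```

>>> {"api": "play_rows", "payload": {"series": [[0.2,[0,0,0],0],[0.5,[0,0,0],0],[1,[0,0,0],0],[1,[0,0,0],0],[1,[0,0,0],0]]}}

```text
clock: 3.15
tcp_pos: [454.9, -282.1, 38.9]
orientation: [-180.0, -0.0, 76.4]
force: [-9.6, 3.8, 17.2]
grip_width: 52.7
grasp_force: 61.0
```

>>> {"api": "play_rows", "payload": {"series": [[1,[0,0,0.1],0],[1,[0,0,0.3],0],[1,[0,0,0.6],0],[1,[0,0,0.9],0],[1,[0,0,1.2],0]]}}

```text
clock: 3.65
tcp_pos: [456.0, -282.4, 99.1]
orientation: [179.9, 0.0, 76.5]
force: [-0.8, 0.2, -1.3]
grip_width: 52.2
grasp_force: 65.2
```

```bash
python3 - <<'E'
from h import *
b=grab('side','e0.png')
i=b['img'][:,:,::-1]
cv2.imwrite('pics/e.png',cv2.resize(i[170:370,340:560],None,fx=3,fy=3))
E
```

```text
(no output)
```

View pics/e.png

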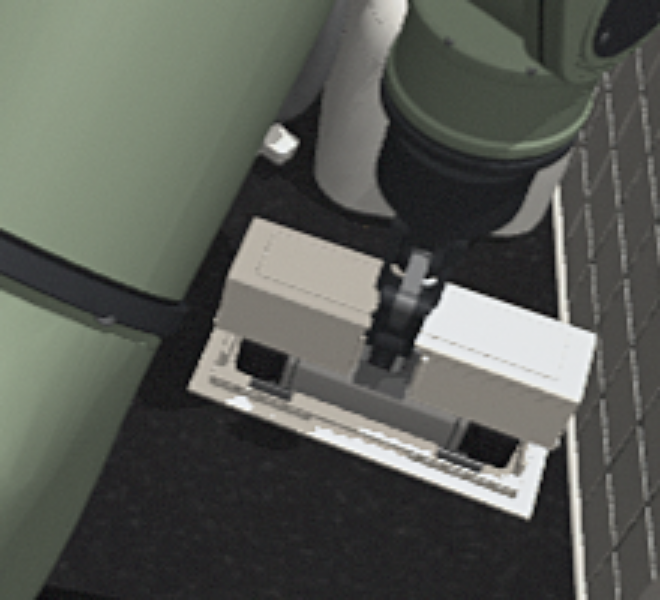

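The cover came off level, and the mill stayed in its cradles.

>>> {"api": "play_rows", "payload": {"series": [[1,[0,0,0.5],0],[1,[0,0.2,0.9],0],[1,[0,0.7,1],-1],[1,[0,1.3,1],-2],[1,[0,2,1],-3]]}}

```text
clock: 4.2
tcp_pos: [455.7, -181.7, 147.9]
orientation: [179.9, -0.0, 58.2]
force: [1.7, 1.2, -1.6]
grip_width: 52.5
grasp_force: 65.2
```

>>> {"api": "play_rows", "payload": {"series": [[1,[0,0.8,0],-1.2],[1,[0.1,1.5,0],-2.4],[1,[0.2,2.2,0],-3.6],[1,[0.2,2.8,0],-4.8],[1,[0.2,3.3,0],-6]]}}

```text
clock: 4.7
tcp_pos: [465.8, -15.1, 147.6]
orientation: [-180.0, -0.1, 22.3]
force: [-0.4, 0.2, -1.6]
grip_width: 52.8
grasp_force: 65.2
```

>>> {"api": "play_rows", "payload": {"series": [[1,[0,0.2,0],-1.2],[1,[0.1,0.4,0],-2.4],[1,[0.1,0.4,0],-3.7],[1,[0.1,0.4,-0.3],-3.7],[1,[0.1,0.4,-0.6],-3.7]]}}

```text
clock: 5.2
tcp_pos: [471.0, 3.4, 117.3]
orientation: [-180.0, -0.1, 0.3]
force: [0.1, -0.9, -2.2]
grip_width: 52.5
grasp_force: 65.2
```

>>> {"api": "play_rows", "payload": {"series": [[1,[0,0,-0.5],0],[1,[0,0,-1],0],[1,[0,0,-1.3],0],[1,[0,0,-1.5],0],[1,[0,0,-1.52],0]]}}

```text
clock: 5.7
tcp_pos: [470.7, 2.9, 40.7]
orientation: [-180.0, -0.0, 0.3]
force: [0.0, -0.3, -1.4]
grip_width: 52.6
grasp_force: 65.2
```

>>> {"api": "play_rows", "payload": {"series": [[1,[0,0,-0.03],0],[1,[0,0,-0.06],0],[1,[0,0,-0.08],0],[1,[0,0,-0.1],0],[1,[0,0,-0.1],0]]}}

```text
clock: 6.2
tcp_pos: [470.5, 2.8, 35.9]
orientation: [-180.0, -0.0, 0.3]
force: [-0.2, -0.4, -2.2]
grip_width: 52.2
grasp_force: 65.2
```

>>> {"api": "play_rows", "payload": {"series": [[1,[0,0,-0.02],0],[1,[0,0,-0.04],0],[1,[0,0,-0.06],0],[1,[0,0,-0.08],0],[1,[0,0,-0.08],0]]}}

```text
clock: 6.7
tcp_pos: [470.7, 2.8, 34.5]
orientation: [-179.9, -0.2, 0.2]
force: [-13.3, 2.4, 83.0]
grip_width: 52.3
grasp_force: 74.1
```

>>> {"api": "play_rows", "payload": {"series": [[1,[0,0,0.03],0],[1,[0,0,0.06],0],[1,[0,0,0.06],0],[1,[0,0,0.06],0],[1,[0,0,0.06],0]]}}

```text
clock: 7.2
tcp_pos: [470.6, 2.8, 35.0]
orientation: [-180.0, -0.0, 0.3]
force: [-0.3, 0.7, 13.4]
grip_width: 52.5
grasp_force: 66.9
```

>>> {"api": "play_rows", "payload": {"series": [[0.3,[0,0,0],0],[0,[0,0,0],0],[0,[0,0,0],0],[0,[0,0,0],0],[0,[0,0,0.3],0]]}}

```text
clock: 7.7
tcp_pos: [469.9, 2.6, 49.0]
orientation: [-180.0, 0.1, 0.2]
force: [-0.6, -0.3, 0.1]
grip_width: 85.8
grasp_force: 0.0
```

>>> {"api": "play_rows", "payload": {"series": [[0,[0,0,0.8],0],[0,[0,0,1.6],0],[0,[0,-0.5,2.2],1.2],[0,[0,-1.2,2.2],2.4],[0,[0,-2,2.2],3.6]]}}

```text
clock: 8.2
tcp_pos: [470.8, -97.5, 160.5]
orientation: [180.0, -0.1, 22.3]
force: [0.1, -0.4, -0.3]
grip_width: 85.4
grasp_force: 0.0
```

>>> {"api": "play_rows", "payload": {"series": [[0,[0,-0.8,0],1.2],[0,[0,-1.6,0],2.4],[0,[-0.1,-2.4,0],3.6],[0,[-0.2,-3,0],4.8],[0,[-0.3,-3.7,0],6]]}}

```text
clock: 8.7
tcp_pos: [455.1, -283.2, 159.8]
orientation: [-180.0, -0.0, 58.2]
force: [1.2, -0.1, 0.2]
grip_width: 85.3
grasp_force: 0.0
```

>>> {"api": "play_rows", "payload": {"series": [[0,[0,0,-0.1],1.2],[0,[0,0,-0.1],2.4],[0,[0,0,-0.1],3.1],[0,[0,0,-0.1],3.1],[0,[0,0,-0.1],3.1]]}}

```text
clock: 9.2
tcp_pos: [455.4, -282.2, 154.8]
orientation: [-180.0, -0.0, 76.3]
force: [-0.5, -1.1, 0.1]
grip_width: 85.1
grasp_force: 0.0
```

```bash
python3 - <<'E'
from h import *
f=grab('wrist'); b=grab('side')
cv2.imwrite('pics/m.png',np.hstack([cv2.resize(f['img'],(400,300)),cv2.resize(b['img'],(400,300))])[:,:,::-1])
s=monitor.read_state();print(s['tcp_pos'],s['orientation'],s['force'],s['wrist_torque'],s['joint_pos'])
import pickle; pickle.dump((f,b),open('m.pkl','wb'))
E
```

```text
[ 455.45078378 -282.12239738  154.81428927] [-1.79988686e+02  4.38047167e-03  7.63572404e+01] [ 0.25123958 -0.0439068   0.43253699] [0.00518997 0.02962915 0.02780072] [ 22.00977807  44.65726138  11.98520371  99.53693317 -13.93489527
  37.26806328  28.1252834 ]
```

View pics/m.png

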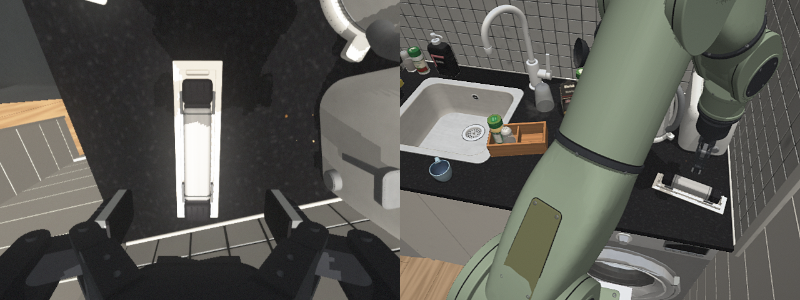

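The mill lies in the cradles along the base and hasn't moved. Next I lower the gripper onto its middle.

>>> {"api": "play_rows", "payload": {"series": [[0,[0,-0.05,-0.8],0],[0,[0,-0.05,-1.6],0],[0,[0,-0.05,-2.2],0],[0,[0,-0.05,-2.5],0],[0,[0,-0.05,-2.54],0]]}}

```text
clock: 9.8
tcp_pos: [454.7, -284.2, 26.2]
orientation: [-179.8, -0.0, 76.4]
force: [0.3, -0.0, 0.6]
grip_width: 85.3
grasp_force: 0.0
```

>>> {"api": "play_rows", "payload": {"series": [[0.4,[0,0,0],0],[1,[0,0,0],0],[1,[0,0,0],0],[1,[0,0,0],0],[1,[0,0,0],0]]}}

```text
clock: 10.3
tcp_pos: [455.0, -284.6, 28.7]
orientation: [-180.0, -0.0, 76.4]
force: [-5.9, 3.8, 14.9]
grip_width: 31.2
grasp_force: 59.5
```

>>> {"api": "play_rows", "payload": {"series": [[1,[0,0,0.1],0],[1,[0,0,0.3],0],[1,[0,0,0.5],0],[1,[0,0,0.5],0],[1,[0,0,0.5],0]]}}

```text
clock: 10.8
tcp_pos: [455.7, -284.7, 53.2]
orientation: [180.0, 0.0, 76.5]
force: [0.2, 0.1, -3.6]
grip_width: 31.5
grasp_force: 60.1
```

```bash
python3 - <<'E'
from h import *
f=grab('wrist');b=grab('side')
W=[]
for _ in range(6):
    imaging.grab_frame('side'); s=monitor.read_state(); W.append(np.r_[s['force'],s['wrist_torque']])
print(np.round(W,3)); print(np.mean(W,0).round(3)); t=np.mean(W,0)[3:]
# moment about grasp = r x F ; heavy toward u=(cos76,sin76): torque = r u x (0,0,-mg) = -r*mg*(u_y,-u_x)
a=np.radians(76.3); n=np.array([np.sin(a),-np.cos(a)]); print('sum>0 => heavy toward +y end:', -(t[:2]@n))
s=monitor.read_state();print(s['tcp_pos'],s['grip_width'])
E
```

```text
[[-5.400e-02 -2.530e-01 -3.823e+00 -1.060e-01  6.100e-02  2.000e-02]
 [ 8.210e-01  9.260e-01 -2.939e+00 -1.340e-01  3.800e-02  4.000e-03]
 [ 3.490e-01  9.760e-01 -3.845e+00 -1.490e-01  2.600e-02 -8.000e-03]
 [ 4.300e-02  4.600e-02 -3.341e+00 -1.900e-02  3.500e-02  3.000e-03]
 [ 6.330e-01  1.109e+00 -3.496e+00 -1.230e-01  4.400e-02  2.500e-02]
 [ 3.020e-01 -4.220e-01 -3.486e+00 -1.350e-01 -2.700e-02  3.600e-02]]
[ 0.349  0.397 -3.488 -0.111  0.03   0.013]
sum>0 => heavy toward +y end: 0.11488143740315859
[ 455.38469286 -284.68864475   52.69518807] 30.65971394757291
```

The wrist moment puts the balance point about 32 mm toward the +y end, so that end is heavy. I'll set the mill back down and regrip 30 mm toward it.

>>> {"api": "play_rows", "payload": {"series": [[1,[0,0,-0.2],0],[1,[0,0,-0.4],0],[1,[0,0,-0.48],0],[1,[0,0,-0.49],0],[0.3,[0,0,-0.49],0]]}}

```text
clock: 11.7
tcp_pos: [455.2, -284.7, 27.6]
orientation: [-180.0, -0.0, 76.4]
force: [-0.1, -0.1, 0.3]
grip_width: 44.2
grasp_force: 0.0
```

>>> {"api": "play_rows", "payload": {"series": [[0.3,[0,0,0],0],[0.3,[0.05,0.2,0],0],[0.3,[0.14,0.58,0],0],[0.3,[0.14,0.58,0],0],[0.3,[0.14,0.58,0],0]]}}

```text
clock: 12.2
tcp_pos: [462.7, -255.0, 28.2]
orientation: [-180.0, -0.0, 76.5]
force: [-0.7, -1.1, -0.4]
grip_width: 59.7
grasp_force: 0.0
```

>>> {"api": "play_rows", "payload": {"series": [[1,[0,0,0],0],[1,[0,0,0],0],[1,[0,0,0],0],[1,[0,0,0.2],0],[1,[0,0,0.5],0]]}}

```text
clock: 12.7
tcp_pos: [462.0, -255.7, 53.5]
orientation: [-179.9, -0.0, 76.4]
force: [0.4, -0.7, -3.0]
grip_width: 31.2
grasp_force: 60.0
```

>>> {"api": "play_rows", "payload": {"series": [[1,[0,0,0.6],0],[1,[0,0,1.2],0],[1,[0,0.5,1.8],-0.5],[1,[0,1.2,2.2],-1.2],[1,[0,2,2.2],-2]]}}

```text
clock: 13.2
tcp_pos: [463.0, -155.6, 166.0]
orientation: [179.8, -0.1, 64.2]
force: [1.9, 0.4, -5.1]
grip_width: 30.9
grasp_force: 60.2
```

>>> {"api": "play_rows", "payload": {"series": [[1,[0,0.8,0],-0.8],[1,[0,1.6,0],-1.6],[1,[0,2.4,0],-2.4],[1,[0.1,3.2,0],-3.2],[1,[0.2,4,0],-4]]}}

```text
clock: 13.7
tcp_pos: [472.4, 46.0, 163.9]
orientation: [-180.0, -0.1, 40.2]
force: [1.4, -0.6, -2.9]
grip_width: 31.6
grasp_force: 60.3
```

>>> {"api": "play_rows", "payload": {"series": [[1,[0.2,0.8,0],-0.8],[1,[0.4,1.6,0],-1.6],[1,[0.6,2.4,0],-2.4],[1,[0.8,3.2,0],-3.2],[1,[1,3.6,0],-4]]}}

```text
clock: 14.2
tcp_pos: [521.9, 228.3, 163.5]
orientation: [-179.9, 0.0, 16.5]
force: [0.1, -1.2, -3.7]
grip_width: 30.8
grasp_force: 60.4
```

>>> {"api": "play_rows", "payload": {"series": [[1,[0.05,0.1,0],0],[1,[0.05,0.1,0],0],[1,[0.05,0.1,0],0],[1,[0.05,0.1,0],0],[1,[0.05,0.1,0],0]]}}

```text
clock: 14.7
tcp_pos: [525.0, 228.6, 163.6]
orientation: [-180.0, -0.0, 16.4]
force: [0.8, -0.4, -3.7]
grip_width: 30.9
grasp_force: 60.4
```

```bash
python3 - <<'E'
from h import *
f=grab('wrist','p.png'); b=grab('side','q.png')
s=monitor.read_state();print(s['tcp_pos'],s['orientation'],s['grip_width'],s['force'],s['wrist_torque'],s['joint_pos'])
import pickle; pickle.dump((f,b),open('p.pkl','wb'))
E
```

```text
[524.95016174 228.9331474  163.49811794] [-1.79981858e+02 -4.36878670e-03  1.64404103e+01] 30.788962199341817 [-0.41978135  0.21097328 -3.61401579] [ 0.00126587  0.00272404 -0.00021503] [-45.58661498  52.12703771  40.49155927  91.69966775 -40.72690897
  51.81465403 -63.4626715 ]
```

View pics/p.png

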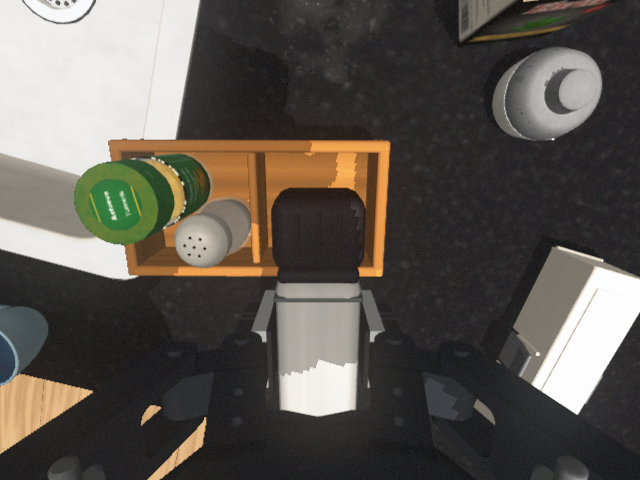

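The wrist view shows the caddy's outer rim corners at (389,141), (382,276), (126,276) and (110,141). The mill's heavy cap is over the empty bay, and the cover stands upright at the right.

```bash
python3 - <<'E'
import pickle
from h import *
f,b=pickle.load(open('p.pkl','rb'))
P=np.array([ray(f,u,v,56) for u,v in [(389,141),(382,276),(126,276),(110,141)]])
c=P.mean(0); d=(P[2]+P[3]-P[0]-P[1])/2; a=np.arctan2(d[1],d[0])-np.pi/2
print(P.round(1),np.linalg.norm(d),np.linalg.norm(P[0]-P[1]),np.degrees(a))
x=np.array([np.cos(a),np.sin(a)]);y=np.array([-x[1],x[0]])
bay=c[:2]-y*44; print('bay',bay,'grip target',bay-22*x)
print('right-wall mid based', (P[0]+P[1])[:2]/2+49*y)
t=np.array([525,228.9]); print('tcp in bay frame',(t-bay)@x,(t-bay)@y)
# heavy cap end: far face in picture, lower edge of cap top at approx (318,187), axis height tcp+~7
for z in (170,186): 
    e=ray(f,318,187,z)[:2]; print('end',(e-bay)@x,(e-bay)@y)
E
```

```text
[[607.5 203.9  56. ]
 [517.5 177.1  56. ]
 [464.9 354.9  56. ]
 [556.1 378.   56. ]] 183.53271581590337 93.9182095242759 16.47593996868082
bay [548.96937439 236.26966769] grip target [527.87271824 230.03018861]
right-wall mid based [548.61949785 237.4526551 ]
tcp in bay frame -25.075297143831186 -0.26904250212933795
end 31.47180628641566 -1.495543640661699
end 33.47665755385078 -1.4950530123855217
```

>>> {"api": "play_rows", "payload": {"series": [[1,[0.04,0.02,-0.5],0],[1,[0.04,0.02,-1],0],[1,[0.04,0.02,-1.5],0],[1,[0.04,0.02,-1.75],0],[1,[0.04,0.02,-1.8],0]]}}

```text
clock: 15.3
tcp_pos: [526.6, 230.0, 72.5]
orientation: [180.0, 0.1, 16.5]
force: [0.3, -0.5, -3.3]
grip_width: 31.3
grasp_force: 60.6
```

>>> {"api": "play_rows", "payload": {"series": [[1,[0,0,-0.03],0],[1,[0,0,-0.06],0],[1,[0,0,-0.09],0],[1,[0,0,-0.12],0],[1,[0,0,-0.14],0]]}}

```text
clock: 15.8
tcp_pos: [527.3, 230.5, 67.2]
orientation: [-180.0, -0.1, 16.5]
force: [-4.9, 0.3, 26.4]
grip_width: 31.2
grasp_force: 64.4
```

>>> {"api": "play_rows", "payload": {"series": [[1,[0,0,-0.01],0],[1,[0,0,-0.02],0],[1,[0,0,-0.03],0],[1,[0,0,-0.04],0],[1,[0,0,-0.04],0]]}}

```text
clock: 16.3
tcp_pos: [528.2, 230.8, 66.1]
orientation: [-180.0, -0.2, 16.5]
force: [0.5, 2.1, 23.3]
grip_width: 30.8
grasp_force: 65.0
```

It holds about 23 N and yields as it goes, so the mill is pivoting. I'll continue.

>>> {"api": "play_rows", "payload": {"series": [[1,[0,0,-0.02],0],[1,[0,0,-0.04],0],[1,[0,0,-0.06],0],[1,[0,0,-0.06],0],[1,[0,0,-0.06],0]]}}

```text
clock: 16.8
tcp_pos: [529.6, 231.1, 63.7]
orientation: [-180.0, -0.4, 16.5]
force: [5.4, 4.5, 28.1]
grip_width: 31.2
grasp_force: 67.5
```

>>> {"api": "play_rows", "payload": {"series": [[1,[0,0,-0.02],0],[1,[0,0,-0.03],0],[1,[0,0,-0.05],0],[1,[0,0,-0.05],0],[1,[0,0,-0.05],0]]}}

```text
clock: 17.3
tcp_pos: [530.4, 231.4, 61.9]
orientation: [-180.0, -0.5, 16.5]
force: [8.3, 6.5, 35.2]
grip_width: 31.1
grasp_force: 70.5
```

```bash
python3 - <<'E'
from h import *
f=grab('wrist'); b=grab('side');a=grab('scene')
print(monitor.read_state()['force'])
A=cv2.resize(f['img'],(400,300));B=cv2.resize(b['img'][150:300,100:300],(400,300));
cv2.imwrite('pics/r.png',np.vstack([np.hstack([A,B]),np.hstack([cv2.resize(a['img'],(400,300)),cv2.resize(a['img'][200:380,140:380],(400,300))])])[:,:,::-1])
E
```

```text
[ 9.22130802  6.14714145 35.25609386]
```

View pics/r.png

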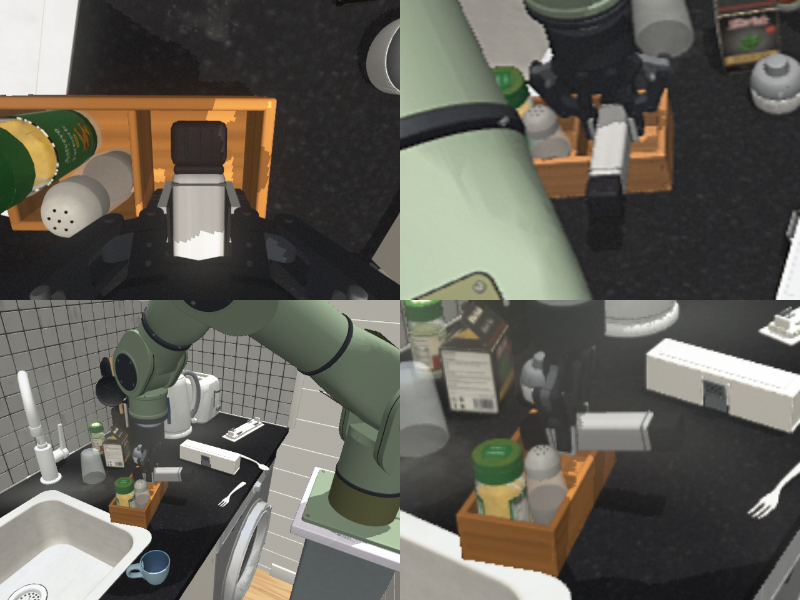

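>>> {"api": "play_rows", "payload": {"series": [[1,[-0.02,0,-0.03],0],[1,[-0.04,-0.01,-0.06],0],[1,[-0.06,-0.02,-0.08],0],[1,[-0.06,-0.02,-0.08],0],[1,[-0.06,-0.02,-0.08],0]]}}

```text
clock: 17.95
tcp_pos: [530.5, 231.4, 59.5]
orientation: [-180.0, -1.0, 16.5]
force: [23.9, 13.4, 47.6]
grip_width: 31.2
grasp_force: 75.3
```

>>> {"api": "play_rows", "payload": {"series": [[1,[0,0,-0.03],0],[1,[0,0,-0.05],0],[1,[0,0,-0.06],0],[1,[0,0,-0.06],0],[1,[0,0,-0.06],0]]}}

```text
clock: 18.45
tcp_pos: [530.5, 231.4, 56.7]
orientation: [-180.0, -1.0, 16.5]
force: [22.7, 12.9, 52.7]
grip_width: 31.2
grasp_force: 80.2
```

>>> {"api": "play_rows", "payload": {"series": [[1,[0.03,0.01,0.04],0],[1,[0.06,0.02,0.08],0],[0.55,[0.06,0.02,0.08],0],[0.5,[0.06,0.02,0.08],0],[0.5,[0.06,0.02,0.08],0]]}}

```text
clock: 18.95
tcp_pos: [526.7, 230.2, 55.7]
orientation: [-180.0, 0.0, 16.5]
force: [-0.4, 0.2, -0.6]
grip_width: 42.9
grasp_force: 0.0
```

>>> {"api": "play_rows", "payload": {"series": [[0.5,[0,0,0.1],0],[0.5,[0,0,0.3],0],[0.45,[0,0,0.5],0],[0.45,[0,0,0.7],0],[0.45,[0,0,0.9],0]]}}

```text
clock: 19.45
tcp_pos: [527.0, 230.4, 102.0]
orientation: [-180.0, -0.0, 16.5]
force: [0.3, -0.1, -0.4]
grip_width: 46.8
grasp_force: 0.0
```

Released cleanly. I'll retreat straight up and check.

>>> {"api": "play_rows", "payload": {"series": [[0.45,[0,0,0.8],0],[0.4,[0,0,1.6],0],[0.4,[0,0,2.4],0],[0.4,[0,0,3],0],[0.4,[0,0,3],0]]}}

```text
clock: 19.95
tcp_pos: [527.9, 230.2, 255.0]
orientation: [-180.0, -0.3, 16.5]
force: [0.8, -0.2, -0.8]
grip_width: 51.3
grasp_force: 0.0
```

```bash
python3 - <<'E'
from h import *
f=grab('wrist'); b=grab('side');a=grab('scene')
s=monitor.read_state();print(s['force'],s['tcp_pos'])
cv2.imwrite('pics/s.png',np.vstack([np.hstack([cv2.resize(f['img'],(400,300)),cv2.resize(b['img'][150:300,100:300],(400,300))]),np.hstack([cv2.resize(b['img'],(400,300)),cv2.resize(a['img'][200:380,140:380],(400,300))])])[:,:,::-1])
E
```

```text
[ 1.35701747 -0.03682096  0.70876269] [526.60192618 230.3538741  250.64417111]
```

View pics/s.png

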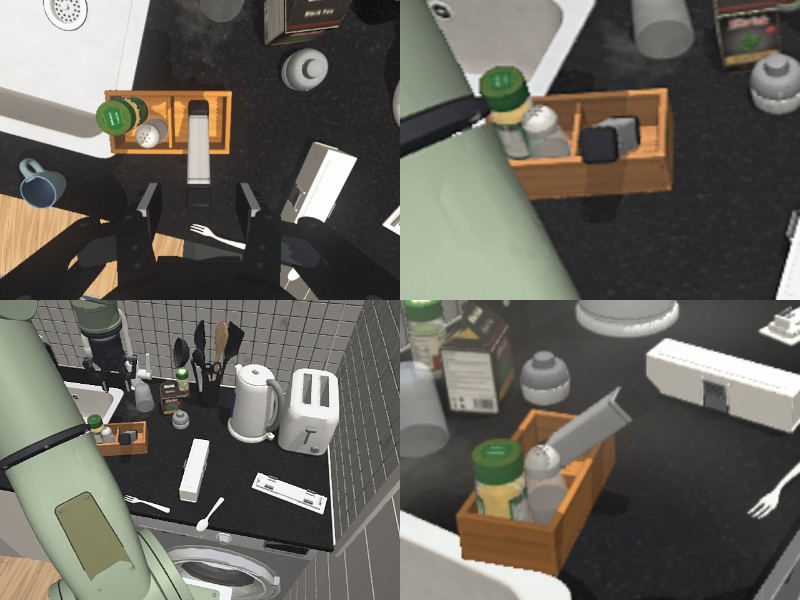

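The mill leans in the bay on its heavy end, resting over the near rim. The cover stands upright and clear of the base, and the jar, shaker and timer look undisturbed.

```bash
python3 -c "
from rig import workorder; print(workorder.sign_off())"
```

```text
the job is handed in; nothing more can be done
None
```

I handed the job in at about 20 s, with no verdict returned: the cover is off and standing flat, clear of the base, the mill leans in the empty bay with its heavy end on the floor, and the jar, shaker and timer look undisturbed.

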